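# Hold the amber reference cuvette in the photometer beam

## Task

Check the rinse-water photometer with the amber reference cuvette: lift the amber cuvette out of its rack, touching it on its two frosted white faces only and squeezing gently (no more than about 40 N), and hold it upright in the open gap of the photometer so that the beam goes squarely through the middle of its clear faces. Finish while still holding it there in mid-air, at rest and touching nothing but the gripper; do not knock the photometer, and leave the other cuvettes and everything else on the counter where they are.

Things in the scene. Friction and masses are not known exactly. Their poses are not given: they have to be found in the camera images.
- amber_mid (a point): Amber reference cuvette (65 g): upright glass block 24 (x) x 18 (y) x 56 mm tall, orange stopper on top (20 x 11 x 6 mm). The two y faces, 18 mm apart, are frosted milky white: grip these. The two x faces are clear amber windows, 14 mm wide: never touch them. Point at the centre of the glass, 28 mm above its underside; z up. It stands loose in any slot of the rack, its lowest 12 mm inside.
- blue_mid (a point): Blue reference cuvette: an upright sealed block of blue glass with a blue stopper on top, same size and build as the amber one. It stands in another slot of the same rack and stays there. Point at its centre, 28 mm above its underside; x axis out of a clear face, y axis out of a frosted face, z up.
- green_mid (a point): Green reference cuvette: an upright sealed block of green glass with a green stopper on top, same size and build as the amber one. It stands in another slot of the same rack and stays there. Point at its centre, 28 mm above its underside; x axis out of a clear face, y axis out of a frosted face, z up.
- rack: White plastic rack, fixed: a flat block 170 mm along x, 50 mm along y, 20 mm tall; origin at the centre of its underside, z up. Three slots in a row along its x axis at x = -55, 0, +55 mm, each 27 x 21 mm and 12 mm deep (floor 8 mm above the counter), so the cuvettes' x axes lie along the rack's x axis and 44 mm of glass stands above the rack.
- photometer: Photometer, fixed: grey base plate 250 (x) x 94 (y) x 20 mm, with two housings 80 mm wide (y) rising to 120 mm above the counter (cooling fins on the lamp: 132): dark lamp housing at x = -120 to -42 mm, white detector housing at x = +42 to +120 mm. The 84 mm gap between them is open above and on both sides (y). Origin at the centre of its underside, z up.
- beam (a point): Middle of the light beam: half-way between the housings, 90 mm above the counter, 70 mm above the base plate. x axis along the beam, from the bright lamp port to the dark detector port; z up. The beam is 4 mm thick; yellow stripes on the housings' tops and sides and on the gap's floor mark its line and height.
- cup: Paper cup, 70 mm across, 80 mm tall, beyond the rack and photometer; bystander, origin at the centre of its underside. Farther out, more than 0.8 m from the robot, stand other bystanders: a blue bottle (190 mm tall) to the right, a white canister (170 mm) to the left and a green tissue box; a brush lies flat within 0.45 m of the robot base.
Mind the look-alikes: they are no part of the job. What is shaped like the rack but blue is not meant. Leave any pink or yellow look-alike of the part that bears amber_mid alone.

How it is judged:
On the way:
1. the amber cuvette is held by both frosted faces and lifted clear of the rack (contact force between the fingers and amber_c1 above 1 N and contact force between the fingers and amber_c2 above 1 N and contact force between amber and rack below 0.2 N and contact force between amber and photometer below 0.2 N and height (world z) of amber_mid above 0.06 m), for 0.2 s.
At the end, for the whole second after the job is handed in: The gripper holds the amber cuvette by both frosted faces, still and touching nothing else; its centre within 5 mm of the beam sideways, 10 mm in height, 20 mm of the gap's middle along the beam; upright and square to the beam within 0.15 rad; other cuvettes within 15 mm of their start (contact force between the fingers and amber_c1 above 1 N and contact force between the fingers and amber_c2 above 1 N and contact force between amber and rack below 0.2 N and contact force between amber and photometer below 0.2 N and x of amber_mid in the frame of beam between -0.02 and 0.02 m and y of amber_mid in the frame of beam between -0.005 and 0.005 m and z of amber_mid in the frame of beam between -0.01 and 0.01 m and angle between the x axis of amber_mid and the x axis of beam, either way round below 0.15 rad and angle between amber_mid's own z axis and vertical below 0.15 rad and linear speed of amber below 0.02 m/s and distance of each of blue_mid, green_mid from where it was at the start of the episode below 0.015 m); the arm keeps its last pose, push and grip.
It fails at once if the gripper touches a clear face or the stopper of the amber cuvette (over 1 N) (contact force between the fingers and amber_c0 above 1 N or contact force between the fingers and amber_c3 above 1 N).
It fails at once if the amber cuvette is squeezed with more than 60 N on a frosted face (contact force between the fingers and amber_c1 above 60 N or contact force between the fingers and amber_c2 above 60 N).
It fails at once if the photometer is knocked (contact over 5 N) (contact force between anything else and photometer above 5 N).
It fails at once if another cuvette is shifted by more than 15 mm (distance of any of blue_mid, green_mid from where it was at the start of the episode above 0.015 m).
It fails at once if a bystander on the counter is shifted by more than 30 mm (distance of any of detergent, wipes, cup, tissues, brush from where it was at the start of the episode above 0.03 m).
It also fails if it takes over 42 s, if anything falls off the work surface, if the arm or the gripper's body presses on something with over 40 N, if the wrist force passes 120 N, or if a joint passes its speed limit or range.

## Robot

A 6-joint arm with a two-finger parallel gripper is mounted at the origin on the work surface. World frame = base frame: x ahead of the robot, y to its left, z up, the work surface at z = 0. Lengths are in m, angles in rad, forces in N, time in s.
With the tool pointing down it reaches from about 0.35 to 0.95 m from the base axis. Payload 17.4 kg.
Tool frame: the origin (TCP) lies at the centre of the arm's flange, where the gripper is bolted on; the fingertips stand 186 mm ahead of it and the grasp point (between the pads) lies 167 mm ahead of it; y points along the fingers, z is the direction in which the jaws open and shut, and the axes are right-handed (so a half turn about y gives the same grasp; the last joint's range is limited). The gripper opens to 93 mm and grips with 3 to 60 N. Pads are 15 mm wide; open, the fingers measure 128 mm over their backs; the gripper's body (75 mm by 188 mm) begins 65 mm behind the grasp point.
Start: joints at [-1.214, 0.116, 1.442, -0, 1.584, -0.038], TCP at [0.26, -0.623, 0.405] pointing down, gripper open.
Joint ranges: [-2.83, 2.83], [-0.83, 2.19], [0.07, 2.5], [-1.14, 4.28], [0.01, 3], [-2.97, 2.97]. Speed limits (rad/s): [1.89, 1.89, 2.22, 3.14, 3.14, 3.14].

## Interface

Orientations are given as a unit quaternion [x, y, z, w].
In Python, from cell import r gives the robot as it stands. The module is installed in compiled form; this text tells all that it offers.
- The arm moves only by the shell command python3 -m creep 'ROWS'. ROWS is JSON, a list that holds one entry, the list of rows, each a list of 7 numbers: the turn, a rotation vector about the world's x, y, z in units of 8 degrees (1.0 is 8 degrees), then the shift along the world's x, y, z in units of 50 mm (1.0 is 50 mm), then the closure, from -1 (fully open) to 1 (shut). A call has 1 to 20 rows; each row shifts and turns the commanded pose from where the row before left it; what a row does not reach is not made up. A row lasts 1/10 s, in which the tool goes at most 50 mm and 8.59 degrees, less where a joint would pass 70% of its speed; a pose out of reach is approached as far as the arm can. A call is refused whole if a number of a shift passes 1 or a number of a turn 1, either way. A call with a gripper value outside its range is refused whole. The fingers move at their own pace and stop on an object; the grip force is fixed at half the most. Time passes only in rows, so rows that do not move let the fingers close. It gives the time, the measured TCP pose, the force and the opening at its end, in the units of the state.
- r.sense(): the state, without advancing time (a new reading comes with each control period).
- r.snapshot(name): name is "side" or "top"; returns the picture (420x560x3 uint8, red, green, blue); there is no depth.
- r.camera_params(name): a dict with "mtx" (3x3 intrinsics, pixels), "extrinsics" (4x4, takes a point from camera to world coordinates). Camera axes: x right, y down, z forward; pixel columns grow to the right and rows downward; lengths in m; the calibration is good to about 2 mm. A picture is of the moment at which its call begins. camera_params takes no time and is no camera call.
- r.close_job(): hands the job in, once; it reports no verdict.
Trained networks look in the newest picture that a camera, given by its name, has taken for a name from the list of things; names that differ only in an ending like _2 or _b are one class to them, and where a whole thing is asked for, a point or a joint stands for the part that bears it (a point fixed in the world has none). Each returns a list of dicts, best first, with "p" (0 to 1); they miss things now and then, are a little off and sometimes report something else, mostly with a low value. They report only what shows in the picture. A call takes as long as a camera call. They do not tell look-alikes from the thing itself.
- r.search_frame(camera, target): "rect" ([centre column, centre row, width, height] in pixels, round what is visible of it).
- r.cut_out(camera, target): "pixels" (420x560 bool, what is visible of it) and "rect" ([centre column, centre row, width, height] in pixels, round what is visible of it).
- r.landmark_of(camera, target): "at" ([column, row] in pixels: a listed point, or the origin of a listed thing).
The state is a dict: "t": time; "joint_pos": joint angles; "joint_vel": joint speeds; "effort": joint torques, N m; "tcp_pos": TCP position; "eef_rot": TCP orientation; "wrist_force": force on the tool from outside, world axes, zero at the start; "moment": the same for the moment, N m; "gripper_width": finger opening in m.
Only numpy, scipy, OpenCV 4.12 (cv2) and the standard library are available. Lean on these libraries where they do the work, as an engineer would, in place of code of your own. Each camera call takes 0.05 s, during which the arm holds its last target.

## Working session

There is one attempt and no reset: what is moved stays moved. The work goes in short steps, Python scripts to look and compute and a shell command to move; the robot and the scene stay as the last step left them, time stands still between calls to the robot, and variables do not carry over. Pictures are saved under pics/ and viewed, and the job is handed in when it is done.

```bash
mkdir -p pics; python3 - <<'E'
from cell import r
import cv2
for n in ("side","top"):
    im=r.snapshot(n); cv2.imwrite(f"pics/{n}0.png",im[:,:,::-1])
    c=r.camera_params(n); print(n,c["mtx"],c["extrinsics"])
    for t in ("amber_mid","blue_mid","green_mid","rack","photometer","beam","cup"):
        print(t,[(round(d["p"],2),[round(float(v)) for v in d["at"]]) for d in r.landmark_of(n,t)])
s=r.sense(); print(s)
E
```

```text
side [[412.2162412    0.         282.06236438]
 [  0.         412.2162412  211.71400966]
 [  0.           0.           1.        ]] [[ 0.98543324 -0.1269784   0.11312739  0.41492905]
 [-0.16999585 -0.75413998  0.63432981 -0.60271082]
 [ 0.0047677  -0.64432087 -0.76474041  0.74109331]
 [ 0.          0.          0.          1.        ]]
amber_mid [(0.76, [346, 402]), (0.66, [317, 350]), (0.61, [357, 338])]
blue_mid [(0.64, [270, 315])]
green_mid [(0.58, [288, 331])]
rack [(0.93, [299, 241]), (0.89, [292, 342]), (0.6, [180, 357])]
photometer [(0.92, [265, 162])]
beam [(0.96, [264, 132])]
cup [(0.7, [371, 216])]
top [[541.47376417   0.         276.04557684]
 [  0.         541.47376417 212.27627107]
 [  0.           0.           1.        ]] [[-2.37419935e-02 -9.76083382e-01  2.16096156e-01  2.29899653e-01]
 [-9.99717923e-01  2.30451913e-02 -5.74405514e-03 -7.90124020e-02]
 [ 6.26699540e-04 -2.16171575e-01 -9.76355190e-01  1.29263725e+00]
 [ 0.00000000e+00  0.00000000e+00  0.00000000e+00  1.00000000e+00]]
amber_mid [(0.64, [418, 190]), (0.52, [370, 172]), (0.42, [381, 199]), (0.39, [157, 
[... 223 characters left out ...]
, 208])]
cup [(0.82, [258, 130])]
{'t': 0.8, 'joint_pos': array([-1.21384716e+00,  1.15982757e-01,  1.44160143e+00, -4.90956913e-06,
        1.58398415e+00, -3.78026484e-02]), 'joint_vel': array([-0.00114467, -0.00021399, -0.00094583, -0.00072483,  0.00122217,
       -0.00120934]), 'effort': array([-1.00992067e-03, -7.20985508e+01, -6.22727966e+01,  7.80970906e-02,
        1.84103264e-02,  4.53274436e-05]), 'tcp_pos': array([ 0.25958178, -0.62309499,  0.40475688]), 'eef_rot': array([ 0.13866175, -0.69336921,  0.69338674, -0.13866105]), 'wrist_force': array([ 0.52847769, -0.3879232 ,  0.34411569]), 'moment': array([-0.00130032,  0.00338167,  0.06169134]), 'gripper_width': 0.09314148166386664}
```

View pics/side0.png

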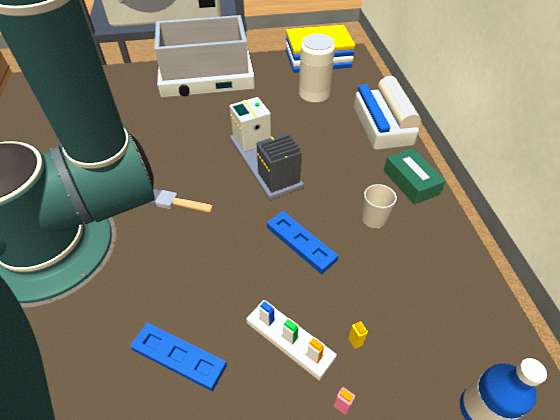

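View pics/top0.png

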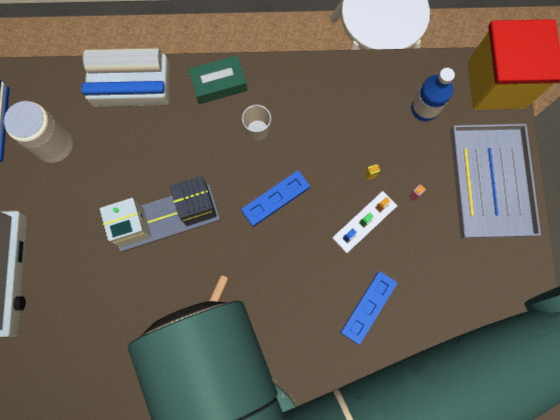

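```bash
python3 - <<'E'
import cv2
a=cv2.imread('pics/side0.png')[280:420,230:400]; cv2.imwrite('pics/side0c.png',cv2.resize(a,None,fx=4,fy=4,interpolation=cv2.INTER_CUBIC))
a=cv2.imread('pics/top0.png')[150:280,320:450]; cv2.imwrite('pics/top0c.png',cv2.resize(a,None,fx=4,fy=4,interpolation=cv2.INTER_CUBIC))
a=cv2.imread('pics/top0.png')[140:270,90:240]; cv2.imwrite('pics/top0p.png',cv2.resize(a,None,fx=4,fy=4,interpolation=cv2.INTER_CUBIC))
E
```

```text
(no output)
```

View pics/side0c.png

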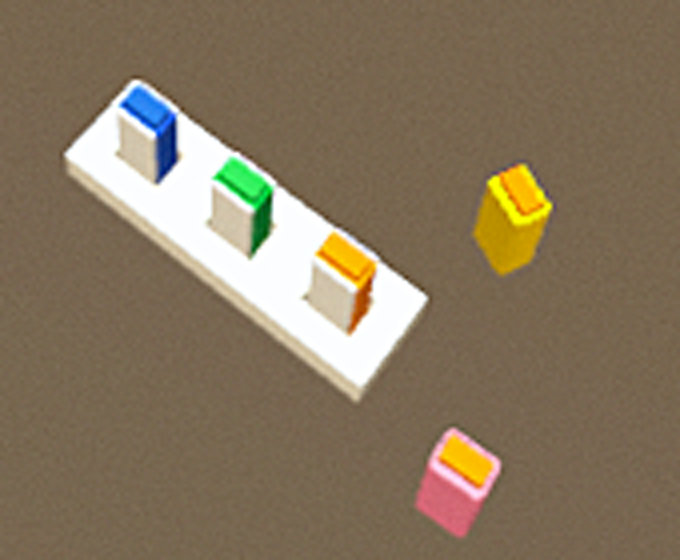

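View pics/top0c.png

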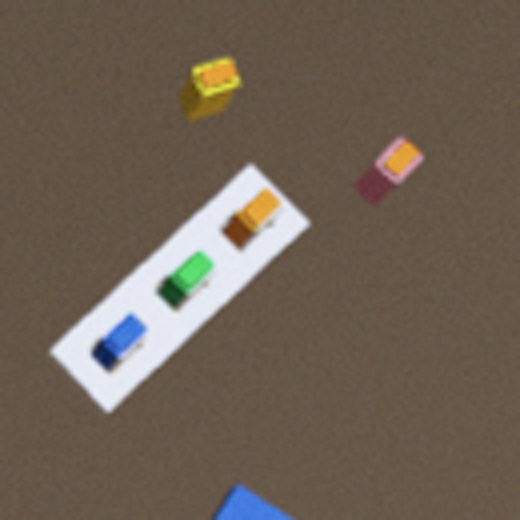

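View pics/top0p.png

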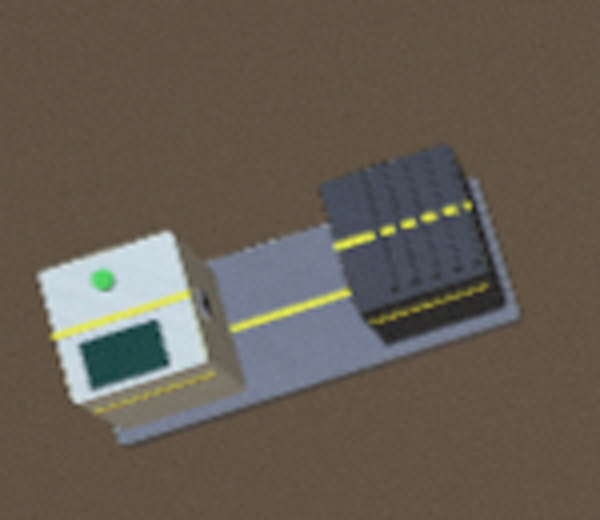

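Three things could be the amber cuvette:
- **In the white rack, end slot:** side (317,350), top (381,199). It has an amber body and frosted pale faces.
- **Yellow look-alike:** side (357,338), top (370,172). It stands loose on the counter.
- **Pink look-alike:** side (346,402), top (418,190). It also stands loose.

Only the first one stands in the white rack with frosted faces and an amber window, and the enlarged crops confirm this. Next I'll fit the poses.

```bash
python3 - <<'E'
import cv2
a=cv2.imread('pics/side0.png')[85:205,215:315]; cv2.imwrite('pics/side0p.png',cv2.resize(a,None,fx=5,fy=5,interpolation=cv2.INTER_CUBIC))
E
cat > h.py <<'E'
import numpy as np, cv2
from scipy.optimize import least_squares
from cell import r
C={n:r.camera_params(n) for n in("side","top")}
def proj(n,P):
    E=np.linalg.inv(C[n]["extrinsics"]);P=np.atleast_2d(P)
    q=(P@E[:3,:3].T+E[:3,3])@C[n]["mtx"].T
    return q[:,:2]/q[:,2:]
def ray(n,uv,z):
    E=C[n]["extrinsics"];d=E[:3,:3]@np.linalg.solve(C[n]["mtx"],[uv[0],uv[1],1]);o=E[:3,3]
    return o+d*(z-o[2])/d[2]
def tri(uvs):
    A=[];b=[]
    for n,uv in uvs.items():
        E=C[n]["extrinsics"];d=E[:3,:3]@np.linalg.solve(C[n]["mtx"],[uv[0],uv[1],1]);d/=np.linalg.norm(d)
        M=np.eye(3)-np.outer(d,d);A.append(M);b.append(M@E[:3,3])
    return np.linalg.lstsq(np.vstack(A),np.hstack(b),rcond=None)[0]
def place(p,L):
    c,s=np.cos(p[2]),np.sin(p[2]);L=np.atleast_2d(L)
    return np.c_[p[0]+c*L[:,0]-s*L[:,1],p[1]+s*L[:,0]+c*L[:,1],L[:,2]]
def fit(obs,p0):
    "obs: list of (cam,uv,local)"
    f=lambda p:np.hstack([(proj(n,place(p,l))[0]-uv) for n,uv,l in obs])
    s=least_squares(f,p0,loss='soft_l1');return s.x,f(s.x).reshape(-1,2)
E
python3 - <<'E'
from h import *
np.set_printoptions(precision=4,suppress=True)
for z,t in ((.036,{"side":(317,350),"top":(381,199)}),(.036,{"side":(357,338),"top":(370,172)}),(.036,{"side":(346,402),"top":(418,190)}),(.09,{"side":(264,132),"top":(158,208)})):
    print(tri(t),[ray(n,u,z)[:2] for n,u in t.items()])
# rack, z=.02 corners; local signs by x dir = blue->amber
a,b=.085,.025
T=lambda x,y:np.array([x/4+320,y/4+150])-.375
S=lambda x,y:np.array([x/4+230,y/4+280])-.375
# top crop: amber end corners (250,165),(310,223); blue end (108,411),(51,351)
ob=[("top",T(250,165),(a,b,.02)),("top",T(310,223),(a,-b,.02)),("top",T(108,411),(-a,-b,.02)),("top",T(51,351),(-a,b,.02)),
("side",S(138,78),(-a,b,.02)),("side",S(66,155),(-a,-b,.02)),("side",S(358,388),(a,-b,.02)),("side",S(427,298),(a,b,.02))]
p,res=fit(ob,[.4,-.2,-.7]);print("rack",p);print(res)
for n in("top","side"):
    q,rs=fit([o for o in ob if o[0]==n],p);print(n,q)
print("amber",place(p,[.055,0,.036]))
E
```

```text
[ 0.5299 -0.3382  0.0369] [array([ 0.5257, -0.3388]), array([ 0.5346, -0.338 ])]
[ 0.6082 -0.3202  0.0124] [array([ 0.6008, -0.3296]), array([ 0.6023, -0.3158])]
[ 0.5544 -0.4291  0.0328] [array([ 0.5527, -0.4301]), array([ 0.5547, -0.4282])]
[0.5088 0.1792 0.1054] [array([0.511 , 0.1981]), array([0.5124, 0.1826])]
rack [ 0.4851 -0.2985 -0.8541]
[[ 0.3219 -0.4246]
 [-0.0607 -0.1309]
 [-0.1946 -0.001 ]
 [-0.5315 -0.3705]
 [-0.7125  0.4187]
 [-0.1261 -0.2451]
 [ 0.398   0.0617]
 [-0.3275  0.2165]]
top [ 0.4845 -0.2988 -0.8497]
side [ 0.4855 -0.2983 -0.8577]
amber [[ 0.5212 -0.34    0.036 ]]
```

View pics/side0p.png

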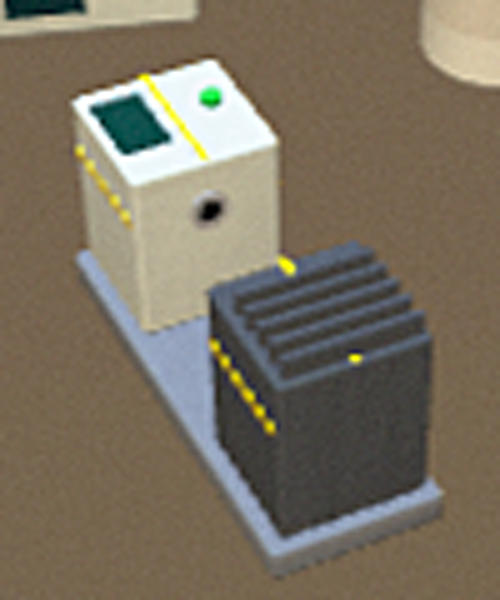

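```bash
python3 - <<'E'
from h import *
np.set_printoptions(precision=4,suppress=True)
T=lambda x,y:np.array([x/4+90,y/4+140])-.375
S=lambda x,y:np.array([x/5+215,y/5+85])-.4
t=[((38,272),(.12,-.04,.12)),((172,230),(.042,-.04,.12)),((210,360),(.042,.04,.12)),((76,403),(.12,.04,.12)),((52,338),(.12,0,.12)),((188,295),(.042,0,.12)),((334,246),(-.042,0,.12)),((470,205),(-.12,0,.132)),((518,318),(-.125,.047,.02)),((118,445),(.125,.047,.02)),((480,180),(-.125,-.047,.02))]
s=[((72,102),(.12,.04,.12)),((212,60),(.12,-.04,.12)),((278,140),(.042,-.04,.12)),((138,185),(.042,.04,.12)),((145,76),(.12,0,.12)),((205,158),(.042,0,.12)),((148,333),(.042,.04,.02)),((78,255),(.125,.047,.02)),((278,558),(-.125,.047,.02)),((442,490),(-.125,-.047,.02)),((285,535),(-.12,.04,.02))]
ob=[("top",T(*u),l) for u,l in t]+[("side",S(*u),l) for u,l in s]
p,res=fit(ob,[.5,.18,1.7]);print("photometer",p);print(res.T)
for n in("top","side"):
    q,rs=fit([o for o in ob if o[0]==n],p);print(n,q)
# amber stopper top in both, by colour
for n,box in(("top",(355,190,400,215)),("side",(300,335,330,365))):
    im=cv2.cvtColor(r.snapshot(n),cv2.COLOR_RGB2HSV);m=((im[...,0]>8)&(im[...,0]<28)&(im[...,1]>150)&(im[...,2]>205)).astype(np.uint8)
    k=np.zeros_like(m);k[box[1]:box[3],box[0]:box[2]]=1;m*=k
    ys,xs=np.nonzero(m);u=(xs.mean(),ys.mean());print(n,len(xs),u,ray(n,u,.070), cv2.minAreaRect(np.c_[xs,ys].astype(np.float32)))
from scipy.spatial.transform import Rotation as R
print(R.from_quat(r.sense()["eef_rot"]).as_matrix())
E
```

```text
photometer [0.5074 0.1816 1.866 ]
[[-0.5145 -0.052  -0.133  -1.0226  0.4506  0.6253  0.591  -0.5258  0.9072
  -0.0398 -0.8735 -0.3766  0.5007  0.4036 -1.4642 -0.3772  0.2434 -0.6989
  -1.1917 -1.4591  0.6732 -1.1049]
 [-0.6185 -0.7892  0.176   0.3945 -0.3529 -0.421   0.2858 -1.4655 -0.3565
   0.2752 -1.7235 -0.9014 -0.7019 -0.1859 -0.2278  0.1527  0.6411  1.3988
  -0.67   -0.1451  0.6944  2.0871]]
top [0.5063 0.1814 1.8581]
side [0.5088 0.1821 1.8764]
top 35 (np.float64(384.7142857142857), np.float64(201.28571428571428)) [ 0.5207 -0.3392  0.07  ] ((384.75006103515625, 201.25003051757812), (4.242640495300293, 6.363961219787598), 45.0)
side 102 (np.float64(316.2647058823529), np.float64(344.62745098039215)) [ 0.5212 -0.3424  0.07  ] ((316.270263671875, 344.62158203125), (13.949716567993164, 7.207353591918945), 35.53767776489258)
[[-0.9231 -0.      0.3846]
 [-0.3846 -0.     -0.9231]
 [ 0.     -1.      0.    ]]
```

```bash
python3 -m creep '[[[0,0,0.97,0.37,0.4,0,-0.1],[0,0,0.97,0.37,0.4,0,-0.1],[0,0,0.97,0.37,0.4,0,-0.1],[0,0,0.97,0.37,0.4,0,-0.1],[0,0,0.97,0.37,0.4,0,-0.1],[0,0,0.97,0.37,0.4,0,-0.1],[0,0,0.97,0.37,0.4,0,-0.1],[0,0,0.97,0.37,0.4,0,-0.1],[0,0,0.97,0.37,0.4,0,-0.1],[0,0,0.97,0.37,0.4,0,-0.1],[0,0,0.97,0.37,0.4,0,-0.1],[0,0,0.97,0.37,0.4,0,-0.1],[0,0,0.97,0.37,0.4,0,-0.1],[0,0,0.97,0.37,0.4,0,-0.1],[0,0,0,0,0,0,-0.1],[0,0,0,0,0,0,-0.1],[0,0,0,0,0,0,-0.1]]]'
cat > st.py <<'E'
from h import *
from scipy.spatial.transform import Rotation as R
np.set_printoptions(precision=4,suppress=True)
def st():
    s=r.sense();M=R.from_quat(s["eef_rot"]).as_matrix()
    print("t",s["t"],"tcp",s["tcp_pos"],"down",M[:,1],"jaw yaw",np.arctan2(M[1,2],M[0,2]),"w",s["gripper_width"],"F",s["wrist_force"]);return s
E
python3 -c "
from st import *
s=st();print(s['joint_pos'])
for n in('top','side'): cv2.imwrite(f'pics/{n}1.png',r.snapshot(n)[:,:,::-1])
"
```

```text
t: 2.6
tcp_pos: [0.5182, -0.3436, 0.4047]
eef_rot: [0.644, -0.293, 0.292, -0.644]
wrist_force: [-0.1, -0.3, 0.7]
gripper_width: 0.0513
t 2.6 tcp [ 0.5182 -0.3436  0.4047] down [-0.0001 -0.0002 -1.    ] jaw yaw 0.7178487024053769 w 0.05126865563782529 F [-0.1079 -0.2769  0.6833]
[-0.6265  0.0006  1.5619 -0.0002  1.579  -1.3444]
```

View pics/side1.png

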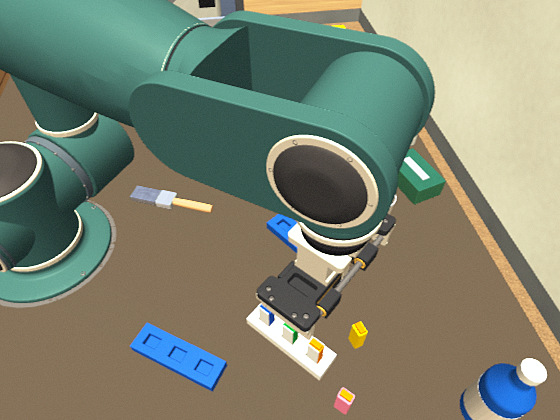

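```bash
python3 -m creep '[[[0,0,0,0.06,0.07,-0.4,-0.1],[0,0,0,0,0,-0.6,-0.1],[0,0,0,0,0,-0.6,-0.1],[0,0,0,0,0,-0.4,-0.1],[0,0,0,0,0,-0.2,-0.1],[0,0,0,0,0,0,-0.1],[0,0,0,0,0,0,-0.1]]]'
python3 -c "
from st import *
s=st()
for n in('top','side'): cv2.imwrite(f'pics/{n}2.png',r.snapshot(n)[:,:,::-1])
a=cv2.imread('pics/side2.png')[230:400,210:400]; cv2.imwrite('pics/side2c.png',cv2.resize(a,None,fx=3.5,fy=3.5,interpolation=cv2.INTER_CUBIC))
"
```

```text
t: 3.4
tcp_pos: [0.5216, -0.3399, 0.2959]
eef_rot: [0.644, -0.292, 0.292, -0.644]
wrist_force: [-0.1, 0.7, 0.6]
gripper_width: 0.0513
t 3.4 tcp [ 0.5216 -0.3399  0.2959] down [ 0.0009 -0.0006 -1.    ] jaw yaw 0.7195489594618942 w 0.051334883473258854 F [-0.1438  0.6701  0.5779]
```

View pics/side2c.png

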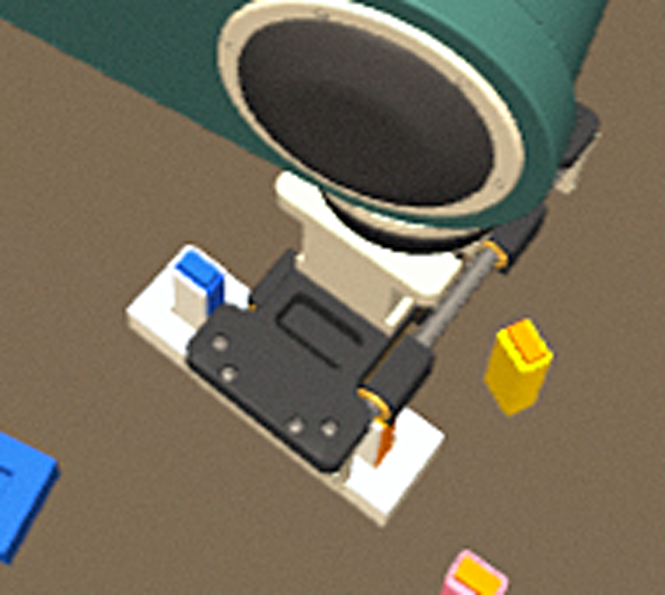

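View pics/top2.png

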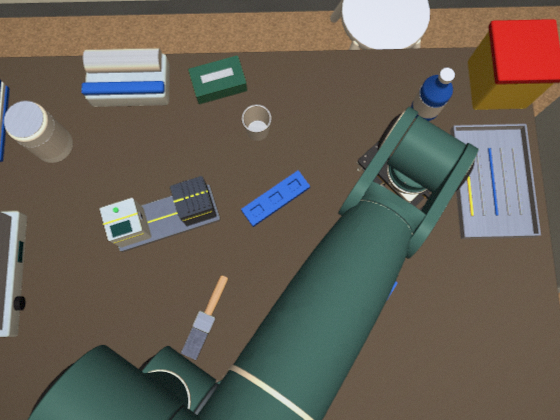

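```bash
python3 -m creep '[[[0,0,0,0,0,-0.3,-0.1],[0,0,0,0,0,-0.3,-0.1],[0,0,0,0,0,-0.3,-0.1],[0,0,0,0,0,-0.3,-0.1],[0,0,0,0,0,-0.25,-0.1],[0,0,0,0,0,-0.19,-0.1],[0,0,0,0,0,0,-0.1],[0,0,0,0,0,0,-0.1]]]'
python3 -c "
from st import *
s=st()
for n in('top','side'): cv2.imwrite(f'pics/{n}3.png',r.snapshot(n)[:,:,::-1])
a=cv2.imread('pics/side3.png')[230:400,210:400]; cv2.imwrite('pics/side3c.png',cv2.resize(a,None,fx=3.5,fy=3.5,interpolation=cv2.INTER_CUBIC))
"
```

```text
t: 4.3
tcp_pos: [0.5217, -0.3397, 0.2129]
eef_rot: [0.644, -0.292, 0.292, -0.644]
wrist_force: [0.3, 0.5, 1.0]
gripper_width: 0.0513
t 4.3 tcp [ 0.5217 -0.3397  0.2129] down [ 0.0001 -0.0001 -1.    ] jaw yaw 0.7201259368857748 w 0.05134249957828223 F [0.337  0.5172 1.0456]
```

View pics/side3c.png

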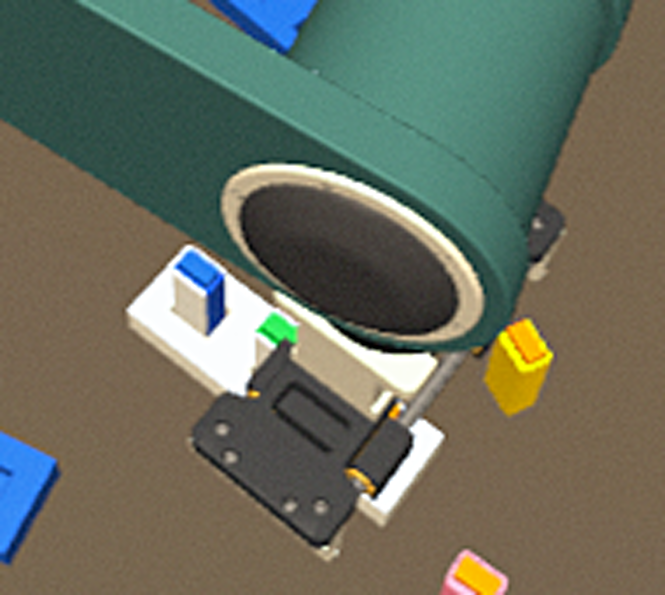

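```bash
python3 -m creep '[[[0,0,0,0,0,0,0.2],[0,0,0,0,0,0,0.4],[0,0,0,0,0,0,0.5],[0,0,0,0,0,0,0.55],[0,0,0,0,0,0,0.6],[0,0,0,0,0,0,0.65],[0,0,0,0,0,0,0.7],[0,0,0,0,0,0,0.8],[0,0,0,0,0,0,1],[0,0,0,0,0,0,1],[0,0,0,0,0,0,1],[0,0,0,0,0,0,1]]]'; python3 -c "
from st import *
s=st()"
```

```text
t: 5.6
tcp_pos: [0.5216, -0.3396, 0.2128]
eef_rot: [-0.644, 0.292, -0.292, 0.644]
wrist_force: [-0.2, 0.4, 0.5]
gripper_width: 0.0178
t 5.6 tcp [ 0.5216 -0.3396  0.2128] down [ 0.  0. -1.] jaw yaw 0.7201438938403939 w 0.017805898009412843 F [-0.1714  0.367   0.4929]
```

```bash
python3 -m creep '[[[0,0,0,0,0,0.15,1],[0,0,0,0,0,0.2,1],[0,0,0,0,0,0.25,1],[0,0,0,0,0,0.3,1],[0,0,0,0,0,0.4,1],[0,0,0,0,0,0.5,1],[0,0,0,0,0,0.5,1],[0,0,0,0,0,0.4,1],[0,0,0,0,0,0.3,1],[0,0,0,0,0,0.2,1],[0,0,0,0,0,0,1],[0,0,0,0,0,0,1]]]'; python3 -c "
from st import *
s=st()
for n in('top','side'): cv2.imwrite(f'pics/{n}4.png',r.snapshot(n)[:,:,::-1])
"
```

```text
t: 6.8
tcp_pos: [0.5216, -0.3396, 0.372]
eef_rot: [-0.644, 0.292, -0.291, 0.644]
wrist_force: [-0.1, -0.1, 0.1]
gripper_width: 0.0175
t 6.8 tcp [ 0.5216 -0.3396  0.372 ] down [-0.0007  0.0004 -1.    ] jaw yaw 0.7201154400912058 w 0.01754910600044161 F [-0.1268 -0.1162  0.0935]
```

View pics/side4.png

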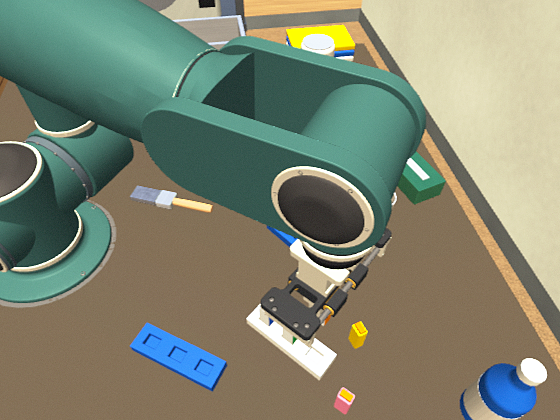

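```bash
python3 -m creep '[[[0,0,-0.19,-0.018,0.2,0,1],[0,0,-0.19,-0.018,0.4,0,1],[0,0,-0.19,-0.018,0.6,0,1],[0,0,-0.19,-0.018,0.8,0,1],[0,0,-0.19,-0.018,0.8,0,1],[0,0,-0.19,-0.018,0.8,0,1],[0,0,-0.19,-0.018,0.8,0,1],[0,0,-0.19,-0.018,0.8,0,1],[0,0,-0.19,-0.018,0.8,0,1],[0,0,-0.19,-0.018,0.8,0,1],[0,0,-0.19,-0.018,0.8,0,1],[0,0,-0.19,-0.018,0.8,0,1],[0,0,-0.19,-0.018,0.8,0,1],[0,0,-0.19,-0.018,0.6,0,1],[0,0,-0.19,-0.018,0.4,0,1],[0,0,-0.19,-0.018,0.22,0,1],[0,0,0,0,0,0,1],[0,0,0,0,0,0,1],[0,0,0,0,0,0,1]]]'; python3 -c "
from st import *
s=st();print(s['joint_pos'])
for n in('top','side'): cv2.imwrite(f'pics/{n}5.png',r.snapshot(n)[:,:,::-1])
a=cv2.imread('pics/side5.png')[50:220,180:370]; cv2.imwrite('pics/side5c.png',cv2.resize(a,None,fx=3.5,fy=3.5,interpolation=cv2.INTER_CUBIC))
"
```

```text
t: 8.8
tcp_pos: [0.5073, 0.1808, 0.3725]
eef_rot: [0.568, -0.421, 0.421, -0.568]
wrist_force: [0.2, -0.1, 0.9]
gripper_width: 0.0179
t 8.8 tcp [0.5073 0.1808 0.3725] down [-0.0003 -0.0003 -1.    ] jaw yaw 0.295684042323615 w 0.017858341353523908 F [ 0.2275 -0.1477  0.9313]
[ 0.295  -0.1734  1.777  -0.0002  1.5384 -0.0007]
```

View pics/side5.png

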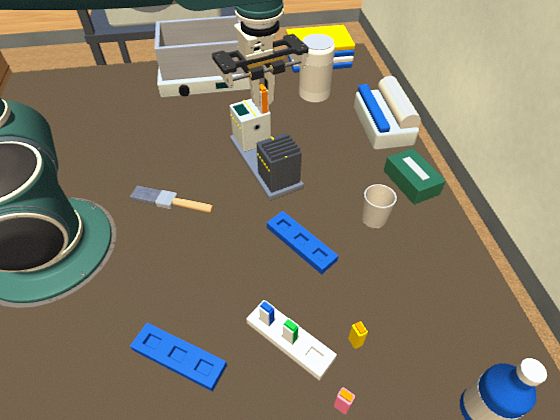

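View pics/side5c.png

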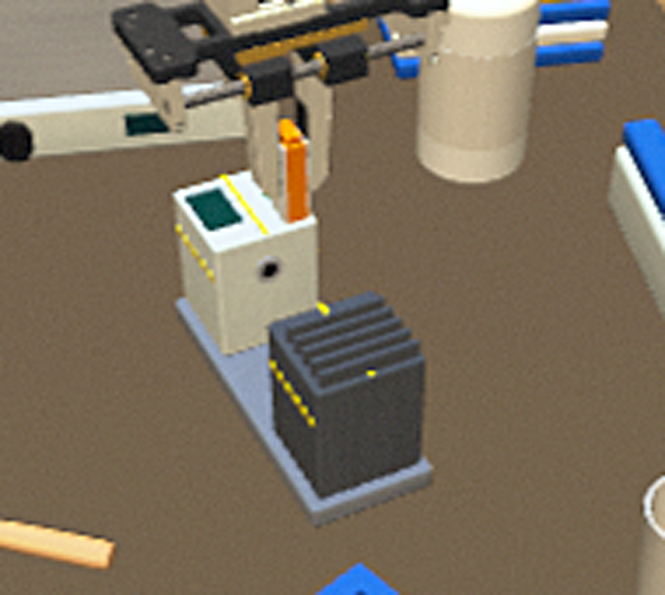

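View pics/top5.png

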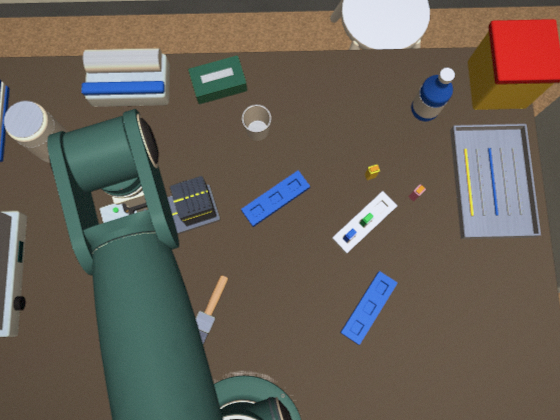

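```bash
python3 - <<'E'
from st import *
p=[.5073,.1808,1.866]
z0=.3725-.2128+.008
L=[(-.012,s*.007,z) for z in(z0,z0+.056) for s in(-1,1)]+[(-.01,s*.0055,z0+.062) for s in(-1,1)]
print((proj("side",place(p,L))))
im=cv2.imread('pics/side5.png')
h=cv2.cvtColor(im,cv2.COLOR_BGR2HSV);m=((h[...,0]>5)&(h[...,0]<25)&(h[...,1]>170)).astype(np.uint8)
k=np.zeros_like(m);k[75:125,245:285]=1;m*=k
ys,xs=np.nonzero(m);print(xs.min(),xs.max(),ys.min(),ys.max())
for y in range(ys.min(),ys.max()+1):print(y,xs[ys==y].min(),xs[ys==y].max(),end="; ")
o=cv2.resize(im[70:125,230:300],None,fx=8,fy=8,interpolation=cv2.INTER_CUBIC)
for q in proj("side",place(p,L)): cv2.circle(o,tuple(int(v) for v in ((q+.5-[230,70])*8)),3,(255,0,255),-1)
cv2.imwrite('pics/s5z.png',o)
E
```

```text
[[267.4957 112.1422]
 [261.9299 113.8062]
 [266.9238  90.8375]
 [261.0888  92.4834]
 [265.8395  88.136 ]
 [261.2355  89.4239]]
250 267 75 112
75 250 251; 76 250 251; 77 250 251; Traceback (most recent call last):
  File "<stdin>", line 10, in <module>
    return umr_minimum(a, axis, None, out, keepdims, initial, where)
ValueError: zero-size array to reduction operation minimum which has no identity
```

```bash
python3 - <<'E'
from st import *
p=[.5073,.1808,1.866]
z0=.3725-.2128+.008
L=[(-.012,s*.007,z) for z in(z0,z0+.056) for s in(-1,1)]+[(-.01,s*.0055,z0+.062) for s in(-1,1)]
im=cv2.imread('pics/side5.png')
o=cv2.resize(im[70:125,230:300],None,fx=8,fy=8,interpolation=cv2.INTER_CUBIC)
for q in proj("side",place(p,L)): cv2.circle(o,tuple(int(v) for v in ((q+.5-[230,70])*8)),3,(255,0,255),-1)
cv2.imwrite('pics/s5z.png',o)
E
```

```text
(no output)
```

View pics/s5z.png

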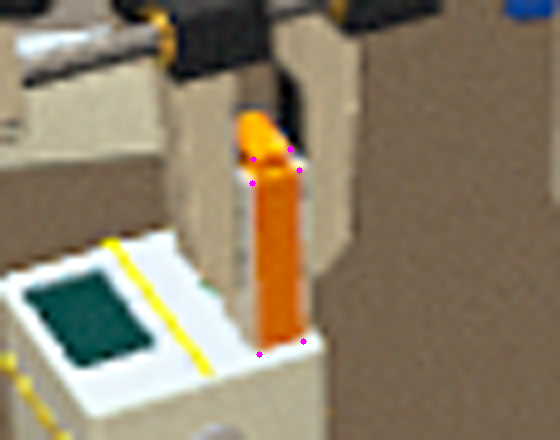

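```bash
python3 -m creep '[[[0,0,0,0,0.016,-0.1,1],[0,0,0,0,0,-0.2,1],[0,0,0,0,0,-0.3,1],[0,0,0,0,0,-0.3,1],[0,0,0,0,0,-0.3,1],[0,0,0,0,0,-0.3,1],[0,0,0,0,0,-0.25,1],[0,0,0,0,0,-0.2,1],[0,0,0,0,0,-0.1,1],[0,0,0,0,0,-0.06,1],[0,0,0,0,0,0,1],[0,0,0,0,0,0,1],[0,0,0,0,0,0,1],[0,0,0,0,0,0,1]]]'; python3 - <<'E'
from st import *
s=st();print(s['joint_vel'])
for n in('top','side'): cv2.imwrite(f'pics/{n}6.png',r.snapshot(n)[:,:,::-1])
im=cv2.imread('pics/side6.png')
o=cv2.resize(im[85:205,215:315],None,fx=5,fy=5,interpolation=cv2.INTER_CUBIC)
z0=s['tcp_pos'][2]-.2128+.008
p=[*s['tcp_pos'][:2],1.866]
L=[(-.012,q*.007,z) for z in(z0,z0+.056) for q in(-1,1)]+[(-.01,q*.0055,z0+.062) for q in(-1,1)]
for q in proj("side",place(p,L)): cv2.circle(o,tuple(int(v) for v in ((q+.5-[215,85])*5)),2,(255,0,255),-1)
# beam line from fit
B=[(x,0,.09) for x in(-.042,-.012)]
for q in proj("side",place([.5074,.1816,1.866],B)): cv2.circle(o,tuple(int(v) for v in ((q+.5-[215,85])*5)),2,(0,255,0),-1)
cv2.imwrite('pics/s6z.png',o)
E
```

```text
t: 10.3
tcp_pos: [0.5073, 0.1822, 0.2676]
eef_rot: [-0.568, 0.421, -0.421, 0.568]
wrist_force: [-0.4, -0.3, -0.6]
gripper_width: 0.0176
t 10.3 tcp [0.5073 0.1822 0.2676] down [ 0.0005  0.0001 -1.    ] jaw yaw 0.29563067627589934 w 0.017604521587441607 F [-0.4088 -0.3106 -0.5613]
[0.0024 0.0009 0.003  0.0013 0.001  0.0021]
```

View pics/s6z.png

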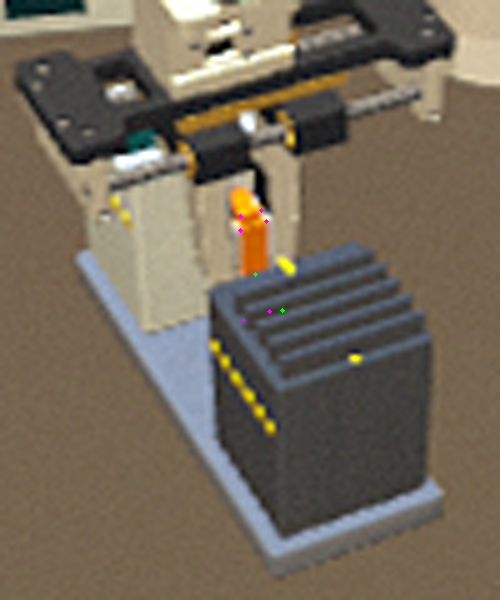

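View pics/top6.png

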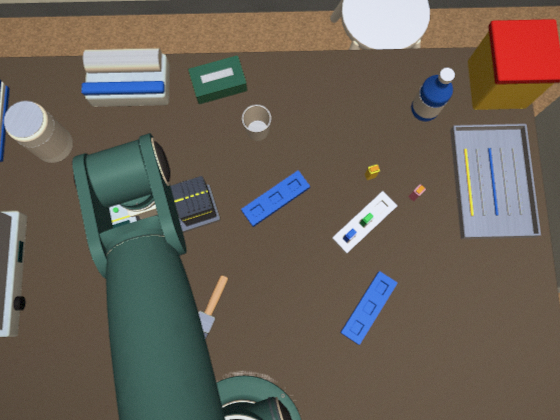

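The side picture shows the cuvette upright in the gap, with its window at crop (254,245). The fitted beam point at crop (255,273) lies on the window's centre line. The top picture shows blue (350,236) and green (366,219) still in their slots and the amber slot empty. Wrist force is under 1 N and the arm is at rest, so I'm handing in.

```bash
python3 -c "
from st import *
s=st();print(np.abs(s['joint_vel']).max());print(r.close_job())"
```

```text
t 10.4 tcp [0.5072 0.1822 0.2675] down [ 0.0003  0.0001 -1.    ] jaw yaw 0.2956678371548328 w 0.017422295861857565 F [0.655  0.2991 0.0259]
0.002372623929678241
the job is handed in; nothing more can be done
None
```

The amber cuvette is held upright and at rest in the photometer gap, and I handed the job in at t = 10.4 s. No verdict came back.

I gripped it on its two frosted faces; the grip force is fixed at about 30 N. I lifted it straight out of the white rack, carried it over to the photometer and lowered it between the housings.

**Last checks:**
- **Grip:** the opening read 17.4 mm on 18 mm glass and the wrist force was under 1 N, so it is held and nothing appears to be pressing on it.
- **Position:** the tool is about 0.1 mm off the fitted beam line sideways and 0.6 mm off the middle of the gap. The glass centre is at about 91 mm, against the beam's 90 mm.
- **Angle:** the jaws are square to the beam within about 0.01 rad of the fit, and the tool points straight down.
- **Other things:** blue, green and the bystanders in view look unmoved in the last pictures. I compared these by eye only.

**Uncertain:**
- **Beam position:** the two cameras disagree on the photometer by about 2.5 mm sideways and 0.02 rad. I used the combined fit, so the sideways error could be about 1.5 mm, within the 5 mm allowed.
- **Cuvette height:** in the hover picture the lower edge of the amber window sat about 0.7 px above the prediction, so the cuvette may be 1 to 2 mm higher than calculated, within the 10 mm allowed.
- **View at the end:** the lamp housing hid the lower half of the cuvette in the side picture, and the arm hid the cuvette from the top camera. That part rests on the measured tool pose.

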